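# Seat the try square in the welded bracket

### The job

Pull the try square with the blue foot straight up out of its orange upright holder and bring it to the engine-mount bracket. Press it into the inside corner, near the middle of the corner's length, with the underside of its foot flat on the grey base plate and the back edge of its blade flush along the red upright, and finish while still gripping it and pressing it against both, upright and square to the corner; do not let go. Leave the other things on the bench where they are.

Things in the scene. Friction and masses are not known exactly. Their poses are not given: they have to be found in the camera images.
- square: L-shaped try square, 0.3 to 0.6 kg, standing in the holder on its foot. Origin at the heel: outer lower corner of the L, mid-thickness. +z up the blade, +x from heel to toe, y across. Blue foot: x 0 to 100 mm, 24 high, 16 thick. Bright blade: 180 mm high from the underside z = 0, x 0 to 32, 10 thick; its back edge is the plane x = 0, flush with the foot's heel end
- square_grip (a point): good place to grip the square, across the blade's 10 mm thickness: middle of the blade's width, 150 mm above the underside of the foot (30 mm below the blade's top, 16 mm in +x from its back edge). Axes as the square's
- holder: orange upright holder, an open-topped box 124 (x) by 34 (y) by 80 mm high, walls and floor 5 mm, on a steel foot plate 150 by 75 by 4 mm, fixed to the bench. Origin at the centre of its underside, z up. The square's foot stands in it along x, with about 7 mm of play at each end and 4 mm on each side
- upright: red upright plate of the bracket, welded rigidly to the base plate: 12 mm thick, 90 wide (y), 105 high above the base plate. Origin: middle of the inside corner line, on the base plate's top surface. Its face for the blade is the plane x = 0; +x points into the open corner over the base plate, the way the square's toe must point; y along the corner, z up
- base_plate: grey base plate of the bracket, bolted to the bench, rigid: 12 mm thick, x -45 to 155 mm, y -60 to 60 mm. Origin on the bench 12 mm straight below the upright's origin, same axes. Two brass bolt heads 18 mm across, 7 high, at x = 142, y = -45 and 45 mm
- spanner: bystander: steel spanner 190 mm long lying on the bench, origin near the middle of its length
- bearing: bystander: steel bearing ring 62 mm across, 18 mm high, origin at the centre of its underside
- gear: bystander: dark steel gear blank 68 mm across, 34 mm high, origin at the centre of its underside
- spray_can: bystander: yellow can 54 mm across, 110 mm high, origin at the centre of its underside
- screwdriver: bystander: screwdriver 200 mm long lying on the bench
- mug: bystander: blue mug 76 mm across, 90 mm high, origin at the centre of its underside
There are look-alikes about, which are no part of the job. There is more than one size of the square; the job needs the middle-sized.

How it is judged:
On the way:
1. the square is gripped and lifted clear above the rim of its holder (z of square in the frame of holder above 0.081 m and contact force between the fingers and square above 3 N), for 0.1 s.
At the end, for the whole second after the job is handed in: The robot still grips the square (over 3 N) and presses it on the base plate and against the upright (each over 1.5 N), heel within 3 mm of the corner line in depth and height and within 20 mm of its middle, blade within 1.5 degrees of vertical, foot within 4 degrees of the corner's normal, at rest (contact force between the fingers and square above 3 N and contact force between square and upright above 1.5 N and contact force between square and base_plate above 1.5 N and x of square in the frame of upright between -0.003 and 0.003 m and z of square in the frame of upright between -0.003 and 0.003 m and y of square in the frame of upright between -0.02 and 0.02 m and angle between square's own z axis and vertical below 0.026 rad and angle between the x axis of square and the x axis of upright, either way round below 0.07 rad and linear speed of square below 0.01 m/s); the arm keeps its last pose, push and grip.
It fails at once if another thing on the bench is moved by more than 25 mm (distance of any of spanner, bearing, gear, spray_can, screwdriver, mug from where it was at the start of the episode above 0.025 m).
It also fails if it takes over 58 s, if anything falls off the work surface, if the arm or the gripper's body presses on something with over 40 N, if the wrist force passes 120 N, or if a joint passes its speed limit or range.

### The arm

A 7-joint arm with a two-finger parallel gripper is mounted at the origin on the work surface. World frame = base frame: x ahead of the robot, y to its left, z up, the work surface at z = 0. Lengths are in m, angles in rad, forces in N, time in s.
With the tool pointing down it reaches from about 0.425 to 0.875 m from the base axis. Payload 4.7 kg.
Tool frame: the origin (TCP) lies at the centre of the arm's flange, where the gripper is bolted on; the fingertips stand 182 mm ahead of it and the grasp point (between the pads) lies ahead of it (ctrl.hold_point_z is the z of the grasp point in the tool frame, in m); z points along the fingers, y is the direction in which the jaws open and shut (so a half turn about z gives the same grasp; the last joint's range is limited). The gripper opens to 87 mm and grips with 3 to 60 N. Pads are 19 mm wide; open, the fingers measure 117 mm over their backs; the gripper's body (75 mm by 190 mm) begins 51 mm behind the grasp point.
Start: joints at [-1.1, 0.321, -0.07, 1.45, 0.023, 1.371, -0.057], TCP at [0.287, 0.583, 0.405] pointing down, gripper open.
Joint ranges: [-2.86, 2.86], [-0.3, 2.09], [-1.38, 1.24], [0.06, 2.45], [-1.56, 4.7], [0.09, 2.05], [-2.69, 2.69]. Speed limits (rad/s): [2.57, 2.57, 3.14, 3.14, 3.14, 3.14, 3.14].

### API

Orientations are given as a rotation vector (axis times angle).
In Python, from bench import get_state, imaging, workorder, ctrl gives the robot as it stands.
- The arm moves only by the tool step_arm, never from a script. Its argument "increments" is a list of rows, each an object of numbers: "claw": the opening, from 0 (shut) to 1 (fully open); "tx", "ty", "tz": the shift along the tool's x, y, z in m; "spin": the turn about the tool's z in degrees. A call has 1 to 8 rows; each row is the pose to reach, as a shift and turn from the pose commanded when the call began, along the tool's axes at that moment; what a row does not reach only later rows make up. A row lasts 1/12 s, in which the tool goes at most 41.7 mm and 7.16 degrees, less where a joint would pass 70% of its speed; a pose out of reach is approached as far as the arm can. A call with a gripper value outside its range is refused whole. The fingers move at their own pace and stop on an object; "force" is the grip in N (left out, the last holds). Time passes only in rows, so rows that repeat a pose let the fingers close. It gives the time, the measured TCP pose, the force and the opening at its end, in the units of the state.
- get_state(): the state, without advancing time (a new reading comes with each control period).
- imaging.get_image(name): name is "side" or "top"; returns the picture (420x560x3 uint8, blue, green, red); there is no depth.
- imaging.camera_params(name): a dict with "intrinsics" (3x3 intrinsics, pixels), "camera_from_world" (4x4, takes a point from world to camera coordinates). Camera axes: x right, y down, z forward; pixel columns grow to the right and rows downward; lengths in m; the calibration is good to about 2 mm. A picture is of the moment at which its call begins. camera_params takes no time and is no camera call.
- workorder.close_job(): hands the job in, once; it reports no verdict.
The state is a dict: "time": time; "joint_positions": joint angles; "qd": joint speeds; "joint_torque": joint torques, N m; "position": TCP position; "tool_rot": TCP orientation; "ft_force": force on the tool from outside, world axes, zero at the start; "torque": the same for the moment, N m; "grip_width": opening from 0.0 (shut) to 1.0 (fully open).
Only numpy, scipy, OpenCV 4.12 (cv2) and the standard library are available. Lean on these libraries where they do the work, as an engineer would, in place of code of your own. Each camera call takes 0.05 s, during which the arm holds its last target. There are 200 camera calls.

## Working session

There is one attempt and no reset: what is moved stays moved. The work goes in short steps, Python scripts to look and compute and a tool call to move; the robot and the scene stay as the last step left them, time stands still between calls to the robot, and variables do not carry over. Pictures are saved under pics/ and viewed, on a budget of 10 in all, crops included, one or two more only if the job needs it, and the job is handed in when it is done.

Besides the shell and the picture viewer there is one more tool, called after ">>>" by a JSON object that holds its "op" and its "data". step_arm: Moves the arm, as the interface text tells. Its arguments: {"type":"object","properties":{"increments":{"type":"array"},"force":{"type":"number"}},"required":["increments"]}

```bash
mkdir -p pics
python3 - <<'E'
from bench import get_state, imaging, workorder, ctrl
import cv2
for n in ("side","top"):
    cv2.imwrite(f"pics/{n}0.png",cv2.resize(imaging.get_image(n),(800,600),interpolation=cv2.INTER_CUBIC))
    p=imaging.camera_params(n);print(p["intrinsics"],p["camera_from_world"])
print(ctrl.hold_point_z,get_state())
E
```

```text
[[531.05220393   0.         280.45470107]
 [  0.         531.05220393 202.79290213]
 [  0.           0.           1.        ]] [[ 0.9092226  -0.41629354  0.00373514 -0.50746743]
 [-0.22539836 -0.49979395 -0.83630233  0.20111555]
 [ 0.35001405  0.75954308 -0.54825584  1.3824448 ]
 [ 0.          0.          0.          1.        ]]
[[412.16031605   0.         281.48085181]
 [  0.         412.16031605 209.99022676]
 [  0.           0.           1.        ]] [[ 0.01617962 -0.99984187  0.00737922 -0.01697913]
 [-0.98574553 -0.01718671 -0.16736301  0.56882715]
 [ 0.16746337 -0.00456617 -0.98586772  0.92882626]
 [ 0.          0.          0.          1.        ]]
0.1635 {'time': 0.1, 'joint_positions': array([-1.09990538,  0.32169987, -0.0700446 ,  1.45152992,  0.02260928,
        1.37078259, -0.05692655]), 'qd': array([ 7.30014941e-05, -1.40665806e-03, -1.64483347e-04, -5.38621515e-03,
        1.67606163e-03,  4.51156114e-03, -4.03354319e-05]), 'joint_torque': array([ 4.36910182e-05, -4.92570841e+01, -4.05712584e-01, -3.13395989e+01,
       -6.41956413e-02,  3.96241061e-02,  5.95615393e-05]), 'position': array([0.28666632, 0.5831711 , 0.40381373]), 'tool_rot': array([-7.11299028e-01, -3.05974313e+00,  2.53427409e-03]), 'ft_force': array([-0.5268212 ,  0.11349504, -0.86762028]), 'torque': array([-0.03632723,  0.04503563,  0.00763024]), 'grip_width': 1.0028579570256668}
```

View pics/side0.png

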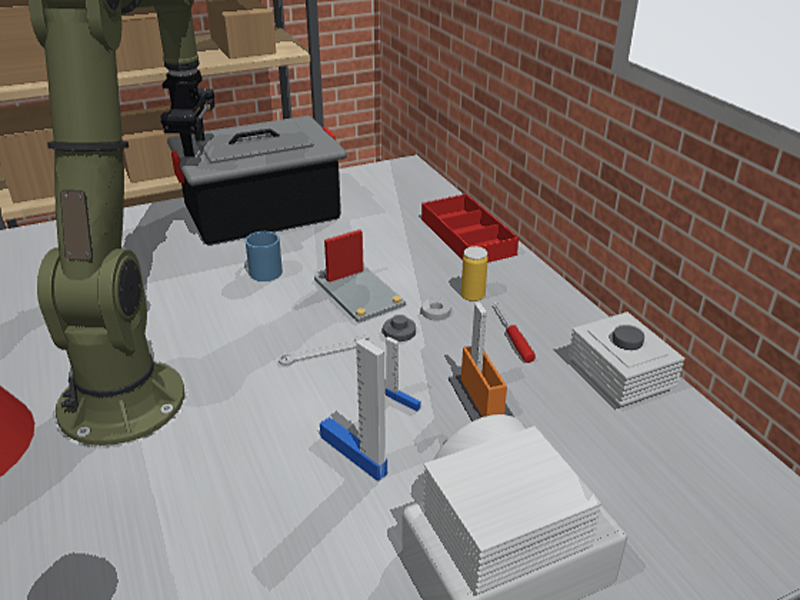

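View pics/top0.png

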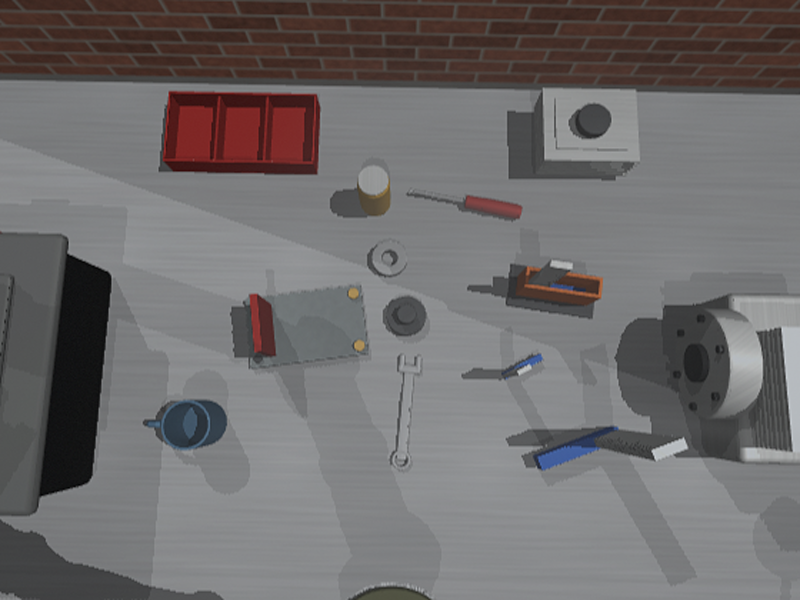

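Side picture: squares at (365,400) (large, free-standing), (400,370) (small, free-standing) and (480,360) (in the orange holder). The one in the holder fits: it is mid-sized and stands in the orange holder. The bracket is at (355,275). I'll confirm in an enlarged crop.

Run:
```python
import cv2,numpy as np
from bench import imaging
I={n:imaging.get_image(n) for n in("side","top")}
for n in I: cv2.imwrite(f"pics/raw_{n}.png",I[n])
def c(n,x,y,w,h,s): return cv2.resize(I[n][y:y+h,x:x+w],None,fx=s,fy=s,interpolation=cv2.INTER_CUBIC)
# A top holder x5 @(350,175); B side holder x4 @(300,205) ; 
a=np.zeros((600,800,3),np.uint8)
def put(t,x,y): a[y:y+t.shape[0],x:x+t.shape[1]]=t
put(c("top",345,175,80,60,5),0,0); put(c("side",305,205,80,100,4)[:400],400,0)
put(c("top",165,195,100,75,4),0,300)
cv2.imwrite("pics/h.png",a)
b=np.zeros((600,800,3),np.uint8);a=b
put(c("top",165,192,100,75,6)[:450],0,0)
cv2.imwrite("pics/x.png",a)
a=np.zeros((600,800,3),np.uint8)
put(c("top",168,194,66,100,6)[:600],0,0);put(c("top",168,194,66,66,6)[:600],0,0)
cv2.imwrite("pics/b.png",np.hstack([c("top",166,194,100,75,4),c("side",215,155,80,75,5)[:300]]))
```

```text
(no output)
```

View pics/h.png

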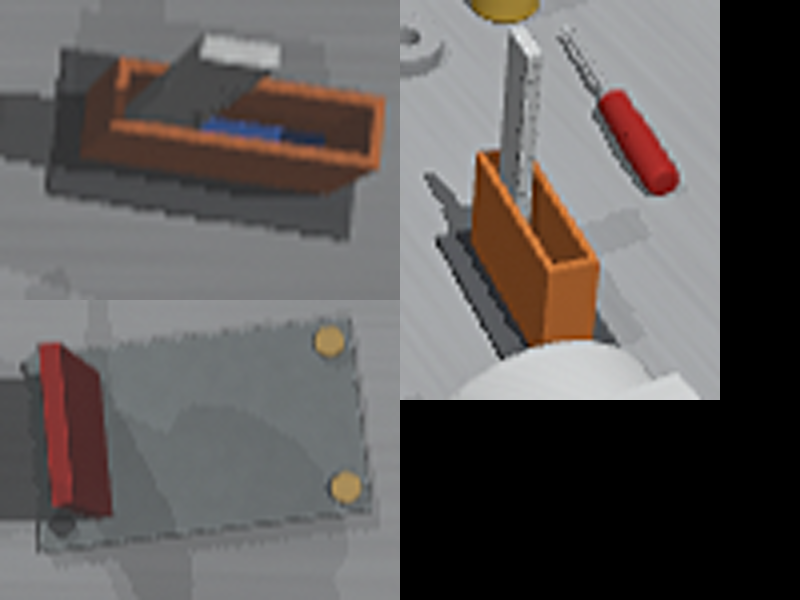

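View pics/b.png

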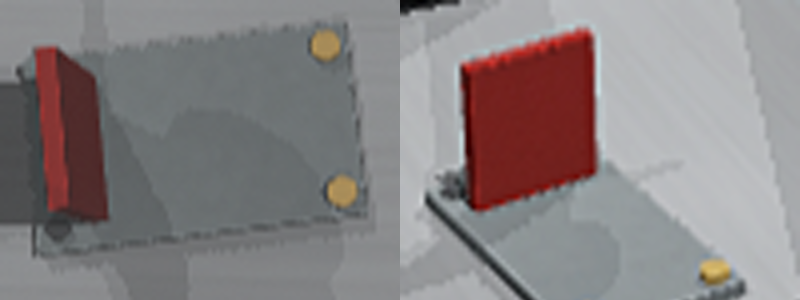

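The crop confirms it: the orange holder contains a blue foot with the blade at its left (+y) end, toe towards -y. The bracket's red upright is also at its +y end, and its corner opens to -y. So the heading is nearly the same and only a small turn is needed. Next I fit the poses from the pixels I read off.

```bash
cat > fit.py <<'E'
import numpy as np,json
from scipy.optimize import least_squares
from scipy.spatial.transform import Rotation as R
from bench import imaging
P={n:imaging.camera_params(n) for n in("side","top")}
def proj(n,X):
    c=P[n]["camera_from_world"]@np.r_[X,1]; k=P[n]["intrinsics"]@c[:3]; return k[:2]/k[2]
def fit(obs,g,z0=0,fz=False,verbose=True):
    # obs: (cam, u,v, local xyz)
    def f(p):
        Rm=R.from_euler('z',p[2]).as_matrix(); t=np.r_[p[:2],p[3] if fz else z0]
        return np.ravel([proj(n,Rm@np.array(l)+t)-[u,v] for n,u,v,l in obs])
    s=least_squares(f,g+([z0] if fz else []),loss='soft_l1',x_scale=[.01,.01,.02]+([.01] if fz else []))
    if verbose: print(np.round(s.x,4),np.degrees(s.x[2]).round(2),'\n',f(s.x).reshape(-1,2).round(1).tolist())
    return s.x
E
python3 - <<'E'
from fit import *
A=lambda u,v:("top",345+u/5,175+v/5)
B=lambda u,v:("side",305+(u-400)/4,205+v/4)
C=lambda u,v:("top",166+u/4,194+v/4)
D=lambda u,v:("side",215+(u-400)/5,155+v/5)
h=lambda q,*l:(*q,l)
# holder: x along heel->toe (world -y), y = world +x
for H in(.08,.084):
  fit([h(A(120,58),-.062,.017,H),h(A(387,97),.062,.017,H),h(A(62,48),-.075,.0375,.004),h(A(45,192),-.075,-.0375,.004),h(A(348,240),.075,-.0375,.004),
  h(B(548,270),.062,-.017,H),h(B(597,262),.062,.017,H),h(B(477,153),-.062,-.017,H),h(B(500,150),-.062,.017,H)],[.56,-.2,-1.57])
fit([h(A(205,35),0,.005,.18),h(A(280,45),.032,.005,.18),h(A(278,68),.032,-.005,.18),h(A(200,58),0,-.005,.18),
 h(B(510,32),0,-.005,.18),h(B(520,25),0,.005,.18),h(B(541,50),.032,.005,.18),h(B(530,57),.032,-.005,.18)],[.56,-.2,-1.57],.007,True)
fit([h(C(20,68),-.045,.06,.012),h(C(35,257),-.045,-.06,.012),h(C(367,215),.155,-.06,.012),h(C(347,22),.155,.06,.012),
h(C(325,45),.142,.045,.019),h(C(342,191),.142,-.045,.019),h(C(58,46),0,.045,.117),h(C(72,208),0,-.045,.117),h(C(107,218),0,-.045,.012),h(C(95,78),0,.045,.012),
h(D(467,68),0,-.045,.117),h(D(592,32),0,.045,.117),h(D(597,172),0,.045,.012),h(D(475,210),0,-.045,.012),h(D(428,200),-.045,-.06,.012),h(D(715,270),.142,.045,.019)],[.5,.15,-1.57])
E
```

```text
[ 0.5968 -0.2682 -1.7057] -97.73 
 [[-0.1, 0.1], [-0.2, 0.2], [0.8, 0.2], [0.6, 0.6], [0.2, 0.0], [-0.3, -0.1], [0.4, -0.8], [-0.7, -0.8], [5.7, -2.3]]
[ 0.5963 -0.2681 -1.7046] -97.67 
 [[0.3, -0.1], [0.3, 0.1], [0.7, 0.4], [0.5, 0.8], [0.1, 0.2], [-0.4, -1.4], [0.3, -2.0], [-0.8, -2.0], [5.6, -3.5]]
[ 0.6033 -0.2203 -1.6765  0.0029] -96.06 
 [[-0.4, 0.1], [0.0, -0.0], [0.1, 0.1], [0.2, 0.2], [-0.5, -0.9], [0.7, 0.1], [0.7, 0.8], [-0.3, -0.2]]
[ 0.5189  0.2099 -1.4273] -81.78 
 [[0.2, -1.6], [0.6, -0.1], [0.2, -0.1], [-0.5, -0.1], [0.2, 0.2], [0.2, 0.2], [-0.5, 0.0], [-0.4, 0.1], [0.7, 1.1], [0.3, -0.4], [0.1, 0.1], [0.2, -0.3], [0.0, -0.1], [0.1, 0.3], [-1.2, -2.7], [-0.2, -1.1]]
```

```bash
cat > go.py <<'E'
import sys,numpy as np
from scipy.spatial.transform import Rotation as R
from bench import get_state,ctrl
# args: grasp point x y z, tool-y angle deg -> tool increments; prints state
s=get_state();Rm=R.from_rotvec(s["tool_rot"]).as_matrix();g=s["position"]+Rm[:,2]*ctrl.hold_point_z
ya=np.degrees(np.arctan2(Rm[1,1],Rm[0,1]))
print("t",round(s["time"],2),"grasp",g.round(4),"yang",ya.round(2),"tilt",np.degrees(np.arccos(-Rm[2,2])).round(2),"F",s["ft_force"].round(1),"w",round(s["grip_width"],3),"q",s["joint_positions"].round(2))
if len(sys.argv)>1:
    a=[float(v) for v in sys.argv[1:]]
    d=Rm.T@(np.array(a[:3])-g)
    print("txyz",d.round(4),"spin",round((ya-a[3]+180)%360-180,2))
E
echo
```

```text
(no output)
```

>>> {"op": "step_arm", "data": {"increments": [{"claw":1,"tx":-0.642,"ty":-0.596,"tz":0,"spin":71},{"claw":1,"tx":-0.642,"ty":-0.596,"tz":0,"spin":71},{"claw":1,"tx":-0.642,"ty":-0.596,"tz":0,"spin":71},{"claw":1,"tx":-0.642,"ty":-0.596,"tz":0,"spin":71},{"claw":1,"tx":-0.642,"ty":-0.596,"tz":0,"spin":71},{"claw":1,"tx":-0.642,"ty":-0.596,"tz":0,"spin":71},{"claw":1,"tx":-0.642,"ty":-0.596,"tz":0,"spin":71},{"claw":1,"tx":-0.642,"ty":-0.596,"tz":0,"spin":71}]}}

```text
time: 0.87
position: [0.4062, 0.2699, 0.4048]
tool_rot: [-2.098, -2.338, -0.001]
ft_force: [1.8, 0.4, 0.4]
grip_width: 1.001
```

```bash
python3 go.py .601 -.236 .24 -7.3
```

```text
t 0.87 grasp [0.4062 0.27   0.2413] yang 6.19 tilt 0.03 F [1.8 0.4 0.4] w 1.001 q [-0.84 -0.03  0.2   1.85  0.01  1.32 -0.54]
txyz [-0.5241  0.1391  0.0011] spin 13.49
```

>>> {"op": "step_arm", "data": {"increments": [{"claw":1,"tx":-0.524,"ty":0.139,"tz":0,"spin":13.5},{"claw":1,"tx":-0.524,"ty":0.139,"tz":0,"spin":13.5},{"claw":1,"tx":-0.524,"ty":0.139,"tz":0,"spin":13.5},{"claw":1,"tx":-0.524,"ty":0.139,"tz":0,"spin":13.5},{"claw":1,"tx":-0.524,"ty":0.139,"tz":0,"spin":13.5},{"claw":1,"tx":-0.524,"ty":0.139,"tz":0,"spin":13.5},{"claw":1,"tx":-0.524,"ty":0.139,"tz":0,"spin":13.5},{"claw":1,"tx":-0.524,"ty":0.139,"tz":0,"spin":13.5}]}}

```text
time: 1.53
position: [0.5276, -0.0404, 0.405]
tool_rot: [2.352, 2.083, 0.002]
ft_force: [1.3, 0.1, -0.3]
grip_width: 1.002
```

```bash
python3 go.py .601 -.236 .24 -7.3
```

```text
t 1.53 grasp [ 0.5278 -0.0403  0.2415] yang -6.95 tilt 0.06 F [ 1.3  0.1 -0.3] w 1.002 q [-0.51  0.06  0.56  1.77 -0.03  1.32 -0.06]
txyz [-0.1854  0.0964  0.0015] spin 0.35
```

>>> {"op": "step_arm", "data": {"increments": [{"tx":-0.185,"ty":0.096,"tz":0.001,"spin":0.4},{"tx":-0.185,"ty":0.096,"tz":0.001,"spin":0.4},{"tx":-0.185,"ty":0.096,"tz":0.001,"spin":0.4},{"tx":-0.185,"ty":0.096,"tz":0.001,"spin":0.4},{"tx":-0.185,"ty":0.096,"tz":0.001,"spin":0.4},{"tx":-0.185,"ty":0.096,"tz":0.001,"spin":0.4},{"tx":-0.185,"ty":0.096,"tz":0.001,"spin":0.4},{"tx":-0.185,"ty":0.096,"tz":0.001,"spin":0.4}]}}

```text
invalid input at $.increments[0]: expected keys claw, tx, ty, tz, spin
```

```bash
python3 go.py .601 -.236 .155 -7.3
```

```text
t 1.53 grasp [ 0.5278 -0.0403  0.2415] yang -6.95 tilt 0.06 F [ 1.3  0.1 -0.3] w 1.002 q [-0.51  0.06  0.56  1.77 -0.03  1.32 -0.06]
txyz [-0.1855  0.0963  0.0865] spin 0.35
```

>>> {"op": "step_arm", "data": {"increments": [{"claw":1,"tx":-0.185,"ty":0.096,"tz":0.001,"spin":0.4},{"claw":1,"tx":-0.185,"ty":0.096,"tz":0.001,"spin":0.4},{"claw":1,"tx":-0.185,"ty":0.096,"tz":0.001,"spin":0.4},{"claw":1,"tx":-0.185,"ty":0.096,"tz":0.001,"spin":0.4},{"claw":1,"tx":-0.185,"ty":0.096,"tz":0.001,"spin":0.4},{"claw":1,"tx":-0.185,"ty":0.096,"tz":0.001,"spin":0.4},{"claw":1,"tx":-0.185,"ty":0.096,"tz":0.001,"spin":0.4},{"claw":1,"tx":-0.185,"ty":0.096,"tz":0.001,"spin":0.4}]}}

```text
time: 2.2
position: [0.6004, -0.2333, 0.4031]
tool_rot: [-2.359, -2.073, 0.0]
ft_force: [-0.9, 0.7, 0.1]
grip_width: 1.0
```

```bash
python3 go.py .601 -.236 .155 -7.3
```

```text
t 2.2 grasp [ 0.6002 -0.2332  0.2396] yang -7.39 tilt 0.07 F [-0.9  0.7  0.1] w 1.0 q [-0.2   0.36  0.69  1.49 -0.23  1.38  0.37]
txyz [-0.0027  0.0013  0.0846] spin -0.09
```

>>> {"op": "step_arm", "data": {"increments": [{"claw":1,"tx":-0.003,"ty":0.001,"tz":0.03,"spin":0},{"claw":1,"tx":-0.003,"ty":0.001,"tz":0.055,"spin":0},{"claw":1,"tx":-0.003,"ty":0.001,"tz":0.075,"spin":0},{"claw":1,"tx":-0.003,"ty":0.001,"tz":0.0845,"spin":0},{"claw":1,"tx":-0.003,"ty":0.001,"tz":0.0845,"spin":0},{"claw":1,"tx":-0.003,"ty":0.001,"tz":0.0845,"spin":0},{"claw":0.4,"tx":-0.003,"ty":0.001,"tz":0.0845,"spin":0},{"claw":0.4,"tx":-0.003,"ty":0.001,"tz":0.0845,"spin":0}], "force": 45}}

```text
time: 2.87
position: [0.6015, -0.2367, 0.3212]
tool_rot: [2.357, 2.073, 0.003]
ft_force: [-0.3, 0.3, -0.8]
grip_width: 0.917
```

```bash
python3 go.py .601 -.236 .155 -7.3
python3 - <<'E'
import cv2,numpy as np
from bench import imaging
I={n:imaging.get_image(n) for n in("side","top")}
c=lambda n,x,y,w,h,s: cv2.resize(I[n][y:y+h,x:x+w],None,fx=s,fy=s,interpolation=cv2.INTER_CUBIC)
cv2.imwrite("pics/g1.png",np.hstack([c("side",290,165,80,120,5),c("top",340,130,80,120,5)]))
E
```

```text
t 2.87 grasp [ 0.602  -0.2368  0.1577] yang -7.34 tilt 0.18 F [-0.3  0.3 -0.8] w 0.917 q [-0.18  0.42  0.67  1.59 -0.27  1.23  0.41]
txyz [ 0.0006 -0.0011  0.0027] spin -0.04
```

View pics/g1.png

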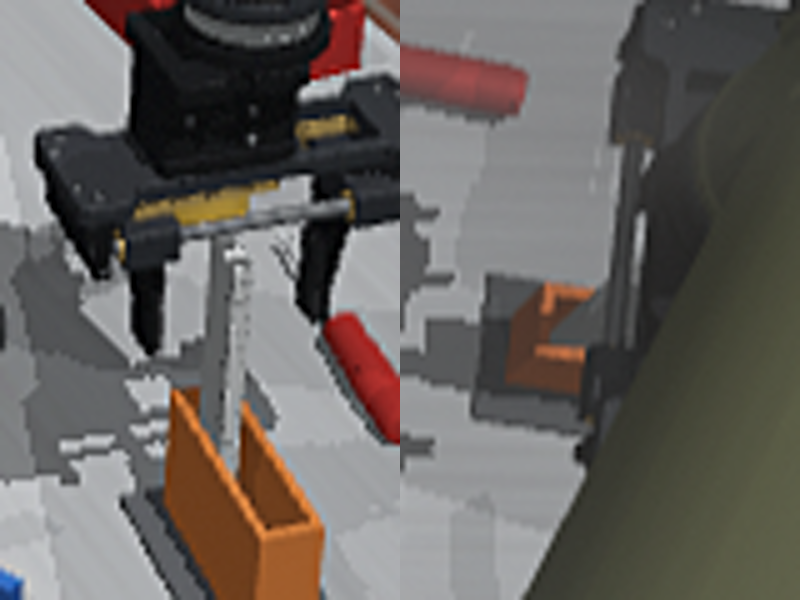

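Fingers straddle the blade: side crop shows finger tips at (150,350) and (315,315) with the blade at (228,250-460) between them. Now closing.

>>> {"op": "step_arm", "data": {"increments": [{"claw":0.0,"tx":0,"ty":0,"tz":0.001,"spin":0},{"claw":0.0,"tx":0,"ty":0,"tz":0.001,"spin":0},{"claw":0.0,"tx":0,"ty":0,"tz":0.001,"spin":0},{"claw":0.0,"tx":0,"ty":0,"tz":0.001,"spin":0},{"claw":0.0,"tx":0,"ty":0,"tz":0.001,"spin":0},{"claw":0.0,"tx":0,"ty":0,"tz":0.001,"spin":0},{"claw":0.0,"tx":0,"ty":0,"tz":0.001,"spin":0},{"claw":0.0,"tx":0,"ty":0,"tz":0.001,"spin":0}]}}

```text
time: 3.63
position: [0.601, -0.2367, 0.3182]
tool_rot: [-2.36, -2.074, -0.0]
ft_force: [-0.7, -0.5, 0.5]
grip_width: 0.232
```

>>> {"op": "step_arm", "data": {"increments": [{"claw":0.0,"tx":0,"ty":0,"tz":0,"spin":0},{"claw":0.0,"tx":0,"ty":0,"tz":0,"spin":0},{"claw":0.0,"tx":0,"ty":0,"tz":0,"spin":0},{"claw":0.0,"tx":0,"ty":0,"tz":0,"spin":0}]}}

```text
time: 3.97
position: [0.601, -0.2367, 0.3183]
tool_rot: [2.359, 2.074, 0.0]
ft_force: [0.2, -1.0, -0.9]
grip_width: 0.116
```

```bash
python3 go.py .601 -.236 .155 -7.3
```

```text
t 3.97 grasp [ 0.601  -0.2367  0.1548] yang -7.37 tilt 0.01 F [ 0.2 -1.  -0.9] w 0.116 q [-0.18  0.42  0.67  1.59 -0.27  1.22  0.41]
txyz [ 0.0007 -0.0001 -0.0002] spin -0.07
```

>>> {"op": "step_arm", "data": {"increments": [{"claw":0,"tx":0,"ty":0,"tz":0,"spin":0},{"claw":0,"tx":0,"ty":0,"tz":-0.01,"spin":0},{"claw":0,"tx":0,"ty":0,"tz":-0.03,"spin":0},{"claw":0,"tx":0,"ty":0,"tz":-0.055,"spin":0},{"claw":0,"tx":0,"ty":0,"tz":-0.08,"spin":0},{"claw":0,"tx":0,"ty":0,"tz":-0.105,"spin":0},{"claw":0,"tx":0,"ty":0,"tz":-0.13,"spin":0},{"claw":0,"tx":0,"ty":0,"tz":-0.15,"spin":0}]}}

```text
time: 4.63
position: [0.6006, -0.2367, 0.4702]
tool_rot: [2.36, 2.074, 0.0]
ft_force: [0.6, -0.9, -4.7]
grip_width: 0.111
```

>>> {"op": "step_arm", "data": {"increments": [{"claw":0,"tx":0,"ty":0,"tz":0,"spin":0},{"claw":0,"tx":0,"ty":0,"tz":0,"spin":0},{"claw":0,"tx":0,"ty":0,"tz":0,"spin":0},{"claw":0,"tx":0,"ty":0,"tz":0,"spin":0}]}}

```text
time: 4.97
position: [0.6007, -0.2363, 0.4658]
tool_rot: [-2.357, -2.072, 0.003]
ft_force: [-0.3, 0.1, -6.1]
grip_width: 0.113
```

```bash
python3 go.py .523 .184 .305 8.2
python3 - <<'E'
import cv2,numpy as np
from bench import imaging
I={n:imaging.get_image(n) for n in("side","top")}
cv2.imwrite("pics/raw_l.png",I["side"])
c=lambda n,x,y,w,h,s: cv2.resize(I[n][y:y+h,x:x+w],None,fx=s,fy=s,interpolation=cv2.INTER_CUBIC)
cv2.imwrite("pics/l1.png",c("side",290,120,100,150,4))
E
```

```text
t 4.97 grasp [ 0.6    -0.236   0.3024] yang -7.37 tilt 0.23 F [-0.3  0.1 -6.1] w 0.113 q [-0.2   0.34  0.7   1.39 -0.22  1.5   0.36]
txyz [ 0.4067 -0.1303 -0.0018] spin -15.57
```

View pics/l1.png

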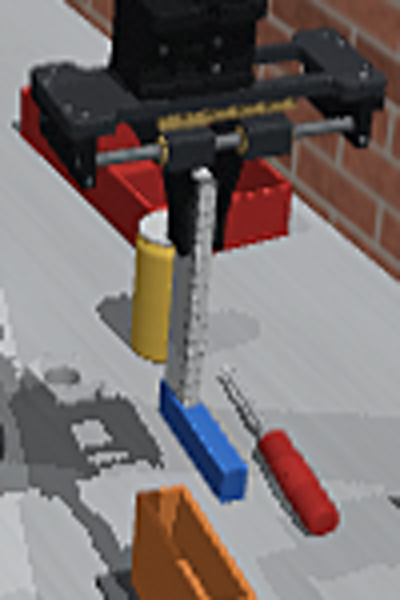

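Square is held upright and clear of the holder (foot bottom at crop (240,500), rim at (175,490) behind). Moving above the bracket, 15 mm off the upright.

>>> {"op": "step_arm", "data": {"increments": [{"claw":0,"tx":0.02,"ty":-0.006,"tz":-0.002,"spin":-1},{"claw":0,"tx":0.05,"ty":-0.016,"tz":-0.002,"spin":-2},{"claw":0,"tx":0.08,"ty":-0.026,"tz":-0.002,"spin":-3},{"claw":0,"tx":0.11,"ty":-0.036,"tz":-0.002,"spin":-4},{"claw":0,"tx":0.14,"ty":-0.046,"tz":-0.002,"spin":-6},{"claw":0,"tx":0.17,"ty":-0.056,"tz":-0.002,"spin":-8},{"claw":0,"tx":0.2,"ty":-0.066,"tz":-0.002,"spin":-10},{"claw":0,"tx":0.22,"ty":-0.072,"tz":-0.002,"spin":-12}]}}

```text
time: 5.73
position: [0.5569, -0.0055, 0.4695]
tool_rot: [-2.122, -2.313, -0.001]
ft_force: [0.5, -0.3, -5.3]
grip_width: 0.111
```

```bash
python3 go.py .5233 .1792 .302 8.2
```

```text
t 5.73 grasp [ 0.5566 -0.0052  0.306 ] yang 4.95 tilt 0.15 F [ 0.5 -0.3 -5.3] w 0.111 q [-0.54  0.1   0.55  1.6  -0.05  1.46  0.1 ]
txyz [ 0.1866 -0.0173  0.0044] spin -3.25
```

>>> {"op": "step_arm", "data": {"increments": [{"claw":0,"tx":0.03,"ty":-0.003,"tz":0,"spin":-1},{"claw":0,"tx":0.065,"ty":-0.006,"tz":0,"spin":-2},{"claw":0,"tx":0.1,"ty":-0.009,"tz":0,"spin":-3},{"claw":0,"tx":0.135,"ty":-0.012,"tz":0,"spin":-3},{"claw":0,"tx":0.165,"ty":-0.015,"tz":0,"spin":-3},{"claw":0,"tx":0.18,"ty":-0.017,"tz":0,"spin":-3},{"claw":0,"tx":0.186,"ty":-0.017,"tz":0,"spin":-3.2},{"claw":0,"tx":0.186,"ty":-0.017,"tz":0,"spin":-3.2}]}}

```text
time: 6.4
position: [0.5257, 0.1761, 0.4696]
tool_rot: [-2.061, -2.371, 0.002]
ft_force: [0.2, -0.7, -4.9]
grip_width: 0.114
```

>>> {"op": "step_arm", "data": {"increments": [{"claw":0,"tx":0,"ty":0,"tz":0,"spin":0},{"claw":0,"tx":0,"ty":0,"tz":0,"spin":0},{"claw":0,"tx":0,"ty":0,"tz":0,"spin":0},{"claw":0,"tx":0,"ty":0,"tz":0,"spin":0},{"claw":0,"tx":0,"ty":0,"tz":0,"spin":0},{"claw":0,"tx":0,"ty":0,"tz":0,"spin":0}]}}

```text
time: 6.9
position: [0.5259, 0.1741, 0.4703]
tool_rot: [2.066, 2.367, 0.0]
ft_force: [0.5, -0.0, -4.6]
grip_width: 0.114
```

```bash
python3 go.py .5233 .1792 .177 8.2
```

```text
t 6.9 grasp [0.526  0.1742 0.3068] yang 7.78 tilt 0.01 F [ 0.5 -0.  -4.6] w 0.114 q [-0.73  0.09  0.39  1.6  -0.03  1.46 -0.2 ]
txyz [ 0.0053 -0.002   0.1298] spin -0.42
```

>>> {"op": "step_arm", "data": {"increments": [{"claw":0,"tx":0,"ty":-0.001,"tz":0.015,"spin":-0.4},{"claw":0,"tx":0,"ty":-0.002,"tz":0.035,"spin":-0.4},{"claw":0,"tx":0,"ty":-0.002,"tz":0.06,"spin":-0.4},{"claw":0,"tx":0,"ty":-0.002,"tz":0.085,"spin":-0.4},{"claw":0,"tx":0,"ty":-0.002,"tz":0.105,"spin":-0.4},{"claw":0,"tx":0,"ty":-0.002,"tz":0.12,"spin":-0.4},{"claw":0,"tx":0,"ty":-0.002,"tz":0.12,"spin":-0.4},{"claw":0,"tx":0,"ty":-0.002,"tz":0.12,"spin":-0.4}]}}

```text
time: 7.57
position: [0.5237, 0.1744, 0.3499]
tool_rot: [-2.056, -2.375, 0.002]
ft_force: [0.5, 0.4, -4.6]
grip_width: 0.115
```

>>> {"op": "step_arm", "data": {"increments": [{"claw":0,"tx":0,"ty":0,"tz":0,"spin":0},{"claw":0,"tx":0,"ty":0,"tz":0,"spin":0},{"claw":0,"tx":0,"ty":0,"tz":0,"spin":0},{"claw":0,"tx":0,"ty":0,"tz":0,"spin":0}]}}

```text
time: 7.9
position: [0.5241, 0.1745, 0.3514]
tool_rot: [2.056, 2.375, 0.003]
ft_force: [-0.0, -0.2, -4.7]
grip_width: 0.117
```

```bash
python3 go.py .5212 .1941 .162 8.2
python3 - <<'E'
import cv2,numpy as np
from bench import imaging
I={n:imaging.get_image(n) for n in("side","top")}
c=lambda n,x,y,w,h,s: cv2.resize(I[n][y:y+h,x:x+w],None,fx=s,fy=s,interpolation=cv2.INTER_CUBIC)
cv2.imwrite("pics/p1.png",np.hstack([c("side",205,110,90,120,5),c("top",165,180,70,120,5)]))
E
```

```text
t 7.9 grasp [0.5244 0.1747 0.1879] yang 8.23 tilt 0.11 F [-0.  -0.2 -4.7] w 0.117 q [-0.72  0.15  0.39  1.78 -0.06  1.22 -0.17]
txyz [ 0.0197 -0.0004  0.0259] spin 0.03
```

View pics/p1.png

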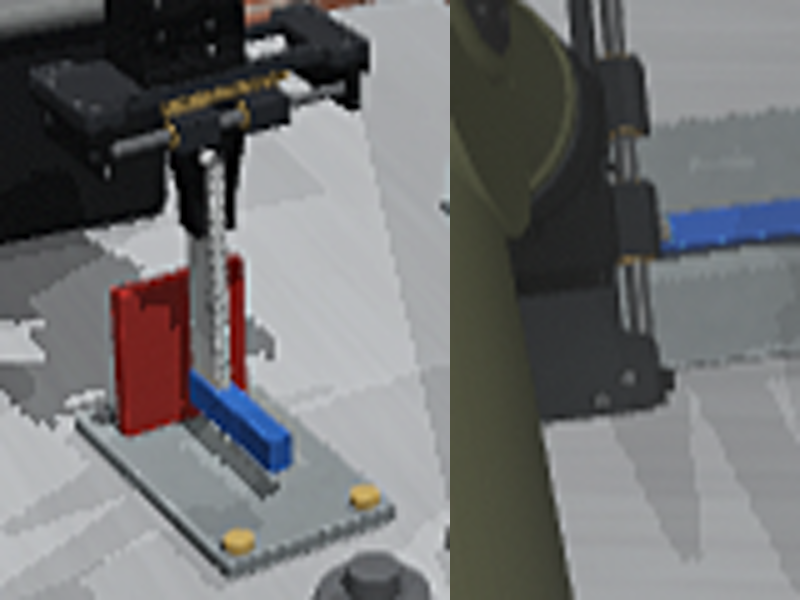

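Square hangs upright above the base plate, foot's toe at (280,455), heel near the red face at (190,375), aligned across the middle. Lowering.

>>> {"op": "step_arm", "data": {"increments": [{"claw":0,"tx":0.002,"ty":0,"tz":0.008,"spin":0},{"claw":0,"tx":0.005,"ty":0,"tz":0.014,"spin":0},{"claw":0,"tx":0.008,"ty":0,"tz":0.018,"spin":0},{"claw":0,"tx":0.01,"ty":0,"tz":0.021,"spin":0},{"claw":0,"tx":0.01,"ty":0,"tz":0.022,"spin":0},{"claw":0,"tx":0.01,"ty":0,"tz":0.022,"spin":0},{"claw":0,"tx":0.01,"ty":0,"tz":0.022,"spin":0},{"claw":0,"tx":0.01,"ty":0,"tz":0.022,"spin":0}]}}

```text
time: 8.67
position: [0.5226, 0.1842, 0.3286]
tool_rot: [2.056, 2.375, 0.001]
ft_force: [-0.2, -0.7, -4.6]
grip_width: 0.11
```

```bash
python3 go.py .5212 .1941 .162 8.2
```

```text
t 8.67 grasp [0.5227 0.1843 0.1651] yang 8.22 tilt 0.04 F [-0.2 -0.7 -4.6] w 0.11 q [-0.73  0.17  0.38  1.8  -0.07  1.18 -0.18]
txyz [ 0.01   -0.0001  0.0031] spin 0.02
```

Still no contact. Down in 1 mm steps until the force changes.

>>> {"op": "step_arm", "data": {"increments": [{"claw":0,"tx":0,"ty":0,"tz":0.001,"spin":0},{"claw":0,"tx":0,"ty":0,"tz":0.001,"spin":0},{"claw":0,"tx":0,"ty":0,"tz":0.002,"spin":0},{"claw":0,"tx":0,"ty":0,"tz":0.002,"spin":0},{"claw":0,"tx":0,"ty":0,"tz":0.002,"spin":0}]}}

```text
time: 9.08
position: [0.5224, 0.1843, 0.3262]
tool_rot: [-2.056, -2.375, 0.0]
ft_force: [-0.5, 0.8, -4.2]
grip_width: 0.113
```

>>> {"op": "step_arm", "data": {"increments": [{"claw":0,"tx":0,"ty":0,"tz":0.0005,"spin":0},{"claw":0,"tx":0,"ty":0,"tz":0.001,"spin":0},{"claw":0,"tx":0,"ty":0,"tz":0.001,"spin":0},{"claw":0,"tx":0,"ty":0,"tz":0.001,"spin":0}]}}

```text
time: 9.42
position: [0.5224, 0.1844, 0.3252]
tool_rot: [-2.056, -2.375, -0.0]
ft_force: [-0.0, 0.2, -4.4]
grip_width: 0.109
```

>>> {"op": "step_arm", "data": {"increments": [{"claw":0,"tx":0,"ty":0,"tz":0.0005,"spin":0},{"claw":0,"tx":0,"ty":0,"tz":0.001,"spin":0},{"claw":0,"tx":0,"ty":0,"tz":0.001,"spin":0},{"claw":0,"tx":0,"ty":0,"tz":0.001,"spin":0}]}}

```text
time: 9.75
position: [0.5225, 0.1844, 0.3252]
tool_rot: [-2.056, -2.375, -0.001]
ft_force: [-3.0, -0.9, 4.9]
grip_width: 0.107
```

Plate contact at TCP z = 0.3252, about 9 N per mm. Backing off 1.2 mm, then closing on the upright.

>>> {"op": "step_arm", "data": {"increments": [{"claw":0,"tx":0,"ty":0,"tz":-0.0015,"spin":0},{"claw":0,"tx":0.003,"ty":0,"tz":-0.0015,"spin":0},{"claw":0,"tx":0.005,"ty":0,"tz":-0.0015,"spin":0},{"claw":0,"tx":0.007,"ty":0,"tz":-0.0015,"spin":0},{"claw":0,"tx":0.008,"ty":0,"tz":-0.0015,"spin":0},{"claw":0,"tx":0.008,"ty":0,"tz":-0.0015,"spin":0},{"claw":0,"tx":0.008,"ty":0,"tz":-0.0015,"spin":0}]}}

```text
time: 10.33
position: [0.5211, 0.1925, 0.3255]
tool_rot: [-2.056, -2.375, 0.0]
ft_force: [0.3, -0.9, -5.1]
grip_width: 0.112
```

>>> {"op": "step_arm", "data": {"increments": [{"claw":0,"tx":0.0005,"ty":0,"tz":0,"spin":0},{"claw":0,"tx":0.001,"ty":0,"tz":0,"spin":0},{"claw":0,"tx":0.001,"ty":0,"tz":0,"spin":0},{"claw":0,"tx":0.001,"ty":0,"tz":0,"spin":0}]}}

```text
time: 10.67
position: [0.5211, 0.1932, 0.3258]
tool_rot: [2.056, 2.375, 0.0]
ft_force: [0.0, 0.2, -4.2]
grip_width: 0.114
```

>>> {"op": "step_arm", "data": {"increments": [{"claw":0,"tx":0.0005,"ty":0,"tz":0,"spin":0},{"claw":0,"tx":0.001,"ty":0,"tz":0,"spin":0},{"claw":0,"tx":0.001,"ty":0,"tz":0,"spin":0},{"claw":0,"tx":0.001,"ty":0,"tz":0,"spin":0}]}}

```text
time: 11.0
position: [0.5211, 0.1936, 0.3258]
tool_rot: [2.057, 2.374, -0.001]
ft_force: [0.8, -2.8, -2.6]
grip_width: 0.116
```

```bash
python3 go.py .5212 .1941 .162 8.2
```

```text
t 11.0 grasp [0.5211 0.1934 0.1623] yang 8.2 tilt 0.06 F [ 0.8 -2.8 -2.6] w 0.116 q [-0.74  0.18  0.38  1.8  -0.07  1.17 -0.2 ]
txyz [0.0007 0.0002 0.0003] spin -0.0
```

>>> {"op": "step_arm", "data": {"increments": [{"claw":0,"tx":0,"ty":0,"tz":0.0007,"spin":0},{"claw":0,"tx":0,"ty":0,"tz":0.0014,"spin":0},{"claw":0,"tx":0,"ty":0,"tz":0.002,"spin":0},{"claw":0,"tx":0,"ty":0,"tz":0.002,"spin":0},{"claw":0,"tx":0,"ty":0,"tz":0.002,"spin":0}]}}

```text
time: 11.42
position: [0.5213, 0.1935, 0.3252]
tool_rot: [2.057, 2.374, 0.0]
ft_force: [-2.4, -5.2, 5.3]
grip_width: 0.111
```

>>> {"op": "step_arm", "data": {"increments": [{"claw":0,"tx":0.0005,"ty":0,"tz":0.0,"spin":0},{"claw":0,"tx":0.0005,"ty":0,"tz":0.0,"spin":0},{"claw":0,"tx":0.0005,"ty":0,"tz":0.0,"spin":0},{"claw":0,"tx":0.0005,"ty":0,"tz":0.0,"spin":0}]}}

```text
time: 11.75
position: [0.5212, 0.1936, 0.3252]
tool_rot: [2.057, 2.373, -0.001]
ft_force: [-1.9, -5.2, 5.6]
grip_width: 0.112
```

```bash
python3 go.py .5212 .1941 .162 8.2
python3 - <<'E'
import cv2,numpy as np
from bench import imaging,get_state
I={n:imaging.get_image(n) for n in("side","top")}
print(get_state()["torque"].round(2))
c=lambda n,x,y,w,h,s: cv2.resize(I[n][y:y+h,x:x+w],None,fx=s,fy=s,interpolation=cv2.INTER_CUBIC)
cv2.imwrite("pics/p2.png",c("side",205,120,100,100,6))
E
```

```text
t 11.75 grasp [0.5213 0.1935 0.1617] yang 8.17 tilt 0.06 F [-1.9 -5.2  5.6] w 0.112 q [-0.74  0.18  0.38  1.8  -0.07  1.17 -0.2 ]
txyz [ 0.0006 -0.     -0.0003] spin -0.03
[-1.48  0.8   0.07]
```

View pics/p2.png

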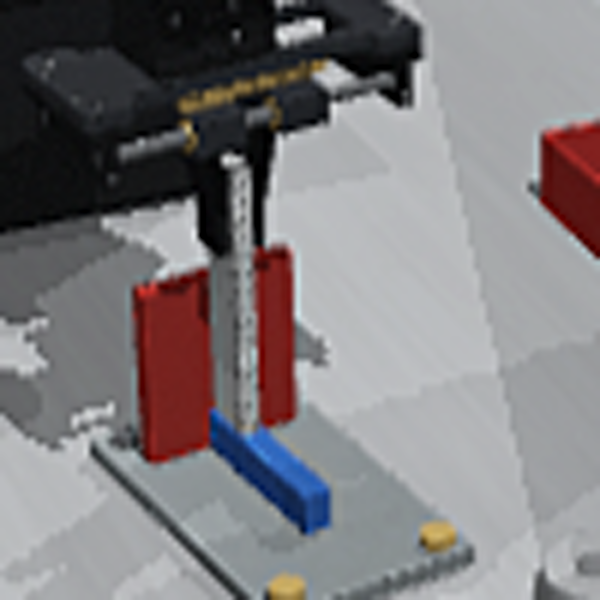

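Blade stands flush against the red face (edge at (215,290-420)), foot lies on the plate with no gap visible (toe at (318,520)). I'll add some press on each side for margin and infer the contact location from the moment change.

>>> {"op": "step_arm", "data": {"increments": [{"claw":0,"tx":0,"ty":0,"tz":0.0005,"spin":0},{"claw":0,"tx":0,"ty":0,"tz":0.001,"spin":0},{"claw":0,"tx":0,"ty":0,"tz":0.001,"spin":0},{"claw":0,"tx":0,"ty":0,"tz":0.001,"spin":0},{"claw":0,"tx":0,"ty":0,"tz":0.001,"spin":0}]}}

```text
time: 12.27
position: [0.5213, 0.1936, 0.3252]
tool_rot: [2.057, 2.373, 0.0]
ft_force: [-4.0, -6.9, 10.7]
grip_width: 0.114
```

```bash
python3 go.py; python3 -c "
from bench import get_state;print(get_state()['torque'].round(3))"
```

```text
t 12.27 grasp [0.5214 0.1935 0.1617] yang 8.17 tilt 0.05 F [-4.  -6.9 10.7] w 0.114 q [-0.74  0.18  0.38  1.8  -0.07  1.17 -0.2 ]
[-1.743  1.284  0.06 ]
```

>>> {"op": "step_arm", "data": {"increments": [{"claw":0,"tx":0.0005,"ty":0,"tz":0.0,"spin":0},{"claw":0,"tx":0.001,"ty":0,"tz":0.0,"spin":0},{"claw":0,"tx":0.001,"ty":0,"tz":0.0,"spin":0},{"claw":0,"tx":0.001,"ty":0,"tz":0.0,"spin":0},{"claw":0,"tx":0.001,"ty":0,"tz":0.0,"spin":0}]}}

```text
time: 12.68
position: [0.5213, 0.1938, 0.3252]
tool_rot: [2.057, 2.372, -0.001]
ft_force: [-4.1, -8.8, 12.2]
grip_width: 0.109
```

```bash
python3 go.py; python3 -c "
from bench import get_state;print(get_state()['torque'].round(3))"
```

```text
t 12.68 grasp [0.5214 0.1935 0.1617] yang 8.13 tilt 0.09 F [-4.1 -8.8 12.2] w 0.109 q [-0.74  0.18  0.38  1.8  -0.07  1.17 -0.2 ]
[-1.893  1.342  0.091]
```

The moments say the upright takes at least about 5 N and the base reaction lies under the foot. One last close look to check the tilt.

```bash
python3 - <<'E'
import cv2,numpy as np
from bench import imaging
I=np.mean([imaging.get_image("side") for _ in range(3)],0).astype(np.uint8)
cv2.imwrite("pics/raw_f.png",I)
a=cv2.resize(I[143:213,225:275],None,fx=8,fy=8,interpolation=cv2.INTER_CUBIC)
cv2.imwrite("pics/p3.png",a)
E
python3 go.py
```

```text
t 12.83 grasp [0.5214 0.1935 0.1617] yang 8.13 tilt 0.09 F [-3.2 -8.6 11.4] w 0.111 q [-0.74  0.18  0.38  1.8  -0.07  1.17 -0.2 ]
```

View pics/p3.png

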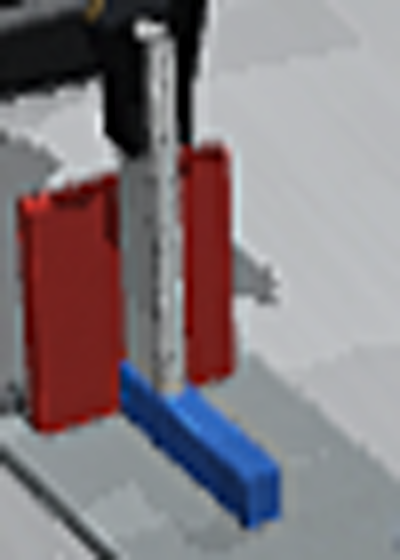

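Run:
```python
from fit import *
q=lambda u,v:np.array([225+(u+.5)/8-.5,143+(v+.5)/8-.5])
o=[((245,526),(.1,-.008,0)),((278,515),(.1,.008,0)),((280,462),(.1,.008,.024)),((246,474),(.1,-.008,.024)),((122,365),(0,-.008,.024)),((122,408),(0,-.008,0)),
((154,390),(.032,-.005,.024)),((180,385),(.032,.005,.024)),((146,40),(.032,-.005,.18)),((172,28),(.032,.005,.18))]
def f(p):
    Rm=R.from_euler('ZYX',p[3:]).as_matrix()
    return np.ravel([proj("side",Rm@np.array(l)+p[:3])-q(*c) for c,l in o])
s=least_squares(f,[.519,.21,.012,-1.427,0,0],loss='soft_l1',x_scale=[.01]*3+[.05]*3)
print(s.x[:3].round(4),np.degrees(s.x[3:]).round(2),f(s.x).reshape(-1,2).round(1).tolist())
z=np.array([.519,.2094,.012,np.radians(-81.8),0,0])
for d in(-3,0,3):
    z[4]=np.radians(d);print(d,f(z).reshape(-1,2).round(1).tolist())
```

```text
[0.515  0.2064 0.0155] [-8.213e+01 -4.300e-01  1.000e-02] [[-0.1, 0.0], [0.3, -0.1], [-0.1, -0.0], [-0.4, -0.0], [-0.7, -0.7], [-0.3, 0.3], [1.1, 0.3], [0.6, 0.1], [0.2, -0.3], [-0.2, 0.4]]
-3 [[0.9, -1.1], [1.2, -1.3], [0.6, -1.3], [0.4, -1.3], [0.0, -0.6], [0.5, 0.5], [1.8, -0.0], [1.3, -0.3], [-0.2, -1.4], [-0.6, -0.7]]
0 [[0.9, 0.3], [1.2, 0.1], [0.9, 0.3], [0.6, 0.3], [0.2, -0.5], [0.5, 0.5], [2.0, 0.6], [1.5, 0.3], [1.3, 0.3], [1.0, 1.0]]
3 [[1.0, 1.7], [1.3, 1.5], [1.1, 1.9], [0.9, 1.9], [0.4, -0.3], [0.5, 0.5], [2.2, 1.2], [1.7, 1.0], [2.9, 2.1], [2.6, 2.8]]
```

Tilt is about 0.4°, roll 0° and yaw within 0.4° of the corner. The forces are steady, so I'm handing in.

Run:
```python
from bench import workorder,get_state
s=get_state();print(s["ft_force"].round(1),abs(s["qd"]).max().round(4))
print(workorder.close_job())
```

```text
[-3.2 -8.6 11.4] 0.0015
the job is handed in; nothing more can be done
None
```

I pulled the middle-sized square straight up out of the orange holder and carried it to the bracket. There I pressed it into the inside corner and handed the job in at about 13 s, still gripping it at the commanded 45 N. The hand-in reports no verdict.

**Last checks:**
- **Contact forces:** it presses on the base plate with about 16 N and towards the upright with about 8.6 N. The measured moment means the upright itself takes at least 5 N or so.
- **Squareness:** an image fit put the blade about 0.4° off vertical, with no roll. The foot was within about 0.4° of the corner's normal.
- **At rest:** the arm was still, with joint speeds below 0.002 rad/s.

**Where the checks disagreed:** that one-camera fit placed the heel about 3–4 mm from where the touch contacts put it, in depth, height and along the corner. The depth and height limits are 3 mm. I trusted the contacts, which matched the predicted corner to under 1 mm.

**Not checked:** I did not measure the other things on the bench again. The path stayed above or clear of them.

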